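Put the scale's check weights back in their case

TASK

The scale has been checked: put the three check weights with the round knob on top back into the case, each standing in the well made for its size, and then set the grey cover over the case so that it sits all the way down. Set everything down gently, without dropping it. Leave the weight with the lifting eye (it belongs to the hanging scale) and the garnish press (wide thin disc on a stem) where they stand.

Things in the scene. Friction and masses are not known exactly. Their poses are not given: they have to be found in the camera images.
- large_weight: Large check weight (500 g), dull metal: upright cylinder 43 mm across with a narrower neck and a round flat knob on top, 52 mm high overall; the straight side of the cylinder reaches from the bottom to at least 30 mm. Origin: centre of the underside, z up.
- medium_weight: Medium check weight (200 g), the same shape: 32 mm across, 40 mm high overall, straight side up to at least 22 mm. Origin: centre of the underside, z up.
- small_weight: Small check weight (100 g), the same shape: 26 mm across, 36 mm high overall, straight side up to 23 mm. Origin: centre of the underside, z up.
- eye_weight: Look-alike, stays where it is: metal cylinder 32 mm across and 25 mm high with an upright wire ring (lifting eye) instead of a knob, 53 mm high overall, 200 g. Origin: centre of the underside.
- garnish_press: Look-alike, stays where it is: metal disc 60 mm across and 7 mm thick with a 10 mm stem and a 23 mm round knob, 49 mm high overall. Origin: centre of the underside.
- case_base: Base of the weight case, a fixed black plate 112 (its x) x 228 (its y) x 5 mm; three white blocks with one round well each stand on it in a row along its y axis, 63 mm apart, in any order. Together the blocks measure 70 x 188 mm; their tops lie 22 mm above the underside of the plate. Origin: centre of the plate's underside.
- large_block: White block with the large well, 70 x 62 mm, 17 mm high, fixed on the case base: well 50 mm across, 12 mm deep, bevelled mouth, black pad at the bottom; takes the large weight. Origin: centre of the block's underside (on the well's axis); the well's floor lies 5 mm above the origin, the block's top 17 mm above it.
- medium_block: White block like large_block, but the well is 39 mm across; takes the medium weight. Origin and heights as for large_block.
- small_block: White block like large_block, but the well is 33 mm across; takes the small weight. Origin and heights as for large_block.
- cover: Loose grey cover, a box open below: outside 88 (its x) x 206 (its y) x 64 mm, inside 82 x 200 x 61 mm, 220 g; black bar grip on top, 16 mm wide (x), 70 mm long (y), 20 mm high. It goes over the three blocks, long side along their row (either way round), 6 mm play each side, and rests on the black plate; a weight not down in its well holds it up. Origin: centre of its lower edge, z up.
There are look-alikes about, which are no part of the job. Leave any pink look-alike of the medium_weight alone.

How it is judged:
By the outcome, as a careful person would: the job done as asked, in the order asked, and still so for the second after the job is handed in, with the robot touching nothing.
It also fails if it takes over 106 s, if anything falls off the work surface, if the arm or the gripper's body presses on something with over 40 N, if the wrist force passes 120 N, or if a joint passes its speed limit or range.

ROBOT

A 6-joint arm with a two-finger parallel gripper is mounted at the origin on a cart in front of the work surface, level with it; the furniture and walls round the work are solid. World frame = base frame: x ahead of the robot, y to its left, z up, the work surface at z = 0. Lengths are in mm, angles in degrees, forces in N, time in s.
With the tool pointing down it reaches from about 350 to 875 mm from the base axis. Payload 15.5 kg.
Tool frame: the origin (TCP) lies midway between the tips of the shut fingers; the grasp point (between the pads) lies 19 mm behind it (grip_point_offset is the z of the grasp point in the tool frame, in mm); z points along the fingers, x is the direction in which the jaws open and shut, and the axes are right-handed (so a half turn about z gives the same grasp; the last joint's range is limited). The gripper opens to 85 mm and grips with 20 to 120 N. Pads are 22 mm wide; open, the fingers measure 114 mm over their backs; the gripper's body (76 mm by 85 mm) begins 54 mm behind the grasp point. The pads swing forward as they close: fully open they stand 13 mm farther back than shut.
Start: joints at [58.642, 28.281, 77.091, -0, 74.628, -5.472], TCP at [272.862, 562.293, 231.277] pointing down, gripper open.
Joint ranges: [-166.48, 166.48], [-47.26, 123.95], [12.59, 153.08], [-70.14, 250.14], [6.76, 159.57], [-176.63, 176.63]. Speed limits (degrees/s): [108.29, 108.29, 147.25, 172.46, 172.46, 172.46].

INTERFACE

Orientations are given as [roll, pitch, yaw] about the fixed x, y, z axes, in that order (R = Rz(yaw) Ry(pitch) Rx(roll)).
In Python, from plant import move_pose, line_to, move_j, set_gripper, wait, inverse_kinematics, sense, camera, calibration, MotionError, job_done, grip_point_offset gives the robot as it stands. Calls block until the motion is done:
- move_pose(position, orientation): joint-space move of the TCP to a pose.
- line_to(position, orientation=None, vel=150): straight line of the TCP; orientation=None keeps the orientation; vel is the mean speed in mm/s.
- move_j(angles): joint-space move.
- set_gripper(opening): opening from 0.0 (shut) to 1.0 (fully open); the grip force is fixed at half the most; returns when the fingers have stopped.
- wait(seconds).
- inverse_kinematics(position, orientation): joint angles nearest the present ones, or None.
- sense(): the state.
- camera(name): name is "scene" or "top" or "wrist"; returns the picture (384x512x3 uint8, blue, green, red); there is no depth.
- calibration(name): a dict with "mtx" (3x3 intrinsics, pixels), "world_from_camera" (4x4, takes a point from camera to world coordinates); the wrist camera has in their place "T_tool_cam" (4x4, takes a point from camera to tool coordinates, whose origin is the TCP and whose axes are the tool frame's). Camera axes: x right, y up, looking along -z (the intrinsics and any distortion apply to the point x, -y, -z); pixel columns grow to the right and rows downward; lengths in mm; the calibration is good to about 2 mm. A picture is of the moment at which its call begins: read the wrist's pose just before it. calibration takes no time and is no camera call.
A pose or a line that the arm cannot do raises MotionError and nothing moves.
- job_done(): hands the job in, once; it reports no verdict.
The state is a dict: "time_s": time; "joint_pos": joint angles; "joint_velocities": joint speeds; "tau": joint torques, N m; "tool_pos": TCP position; "orientation": TCP orientation; "contact_force": force on the tool from outside, world axes, zero at the start; "moment": the same for the moment, N m; "width": opening from 0.0 (shut) to 1.0 (fully open).
Only numpy, scipy, OpenCV 4.12 (cv2) and the standard library are available. Lean on these libraries where they do the work, as an engineer would, in place of code of your own. Each camera call takes 0.05 s, during which the arm holds its last target. There are 200 camera calls.

## Working session

There is one attempt and no reset: what is moved stays moved. The work goes in short steps, each a Python script; the robot and the scene stay as the last script left them, time stands still between calls to the robot, and variables do not carry over. Pictures are saved under pics/ and viewed, about 12 in all and at most 16, crops included, and the job is handed in when it is done.

```bash
ls; mkdir -p pics
python3 - <<'E'
from plant import *
import cv2,numpy as np
for n in("scene","top"):
    cv2.imwrite(f"pics/{n}0.png",camera(n)); c=calibration(n); print(n,c)
print(calibration("wrist"),grip_point_offset,sense())
E
```

```text
pics
scene {'mtx': array([[446.96540893,   0.        , 242.61673163],
       [  0.        , 446.96540893, 188.95318359],
       [  0.        ,   0.        ,   1.        ]]), 'world_from_camera': array([[ 6.60815498e-01,  4.59323243e-01, -5.93586586e-01,
        -8.80559917e+01],
       [-7.50198652e-01,  4.28360390e-01, -5.03695702e-01,
        -5.43417684e+02],
       [ 2.29098380e-02,  7.78157783e-01,  6.27650862e-01,
         6.95350607e+02],
       [ 0.00000000e+00,  0.00000000e+00,  0.00000000e+00,
         1.00000000e+00]])}
top {'mtx': array([[425.18634887,   0.        , 249.96245961],
       [  0.        , 425.18634887, 195.59847299],
       [  0.        ,   0.        ,   1.        ]]), 'world_from_camera': array([[-2.36859544e-02,  9.87667956e-01, -1.54761057e-01,
         3.37742870e+02],
       [-9.99716912e-01, -2.30516439e-02,  5.89217503e-03,
        -1.05360021e+01],
       [ 2.25201571e-03,  1.54856807e-01,  9.87934359e-01,
         1.17522164e+03],
       [ 0.00000000e+00,  0.00000000e+00,  0.00000000e+00,
         1.00000000e+00]])}
{'mtx': array([[312.17228936,   0
[... 477 characters left out ...]
e+00]])} -18.700000000000003 {'time_s': 0.1, 'joint_pos': array([ 5.86419006e+01,  2.83097973e+01,  7.71240277e+01,  3.24267214e-03,
        7.46289264e+01, -5.47147869e+00]), 'joint_velocities': array([-0.07814584, -0.06205982, -0.10511594,  0.03403645,  0.14269264,
        0.03996588]), 'tau': array([ 1.20154462e-03, -8.83582592e+01, -3.84566689e+01, -1.06657487e-04,
        5.22439092e-03, -1.54465406e-04]), 'tool_pos': array([272.67615977, 562.01643286, 230.7738131 ]), 'orientation': array([-1.79990905e+02,  6.21675198e-02,  6.41125230e+01]), 'contact_force': array([0.30702509, 0.70194179, 0.49680514]), 'moment': array([ 0.02104432, -0.01715534, -0.01735438]), 'width': 0.999357597268941}
```

View pics/scene0.png

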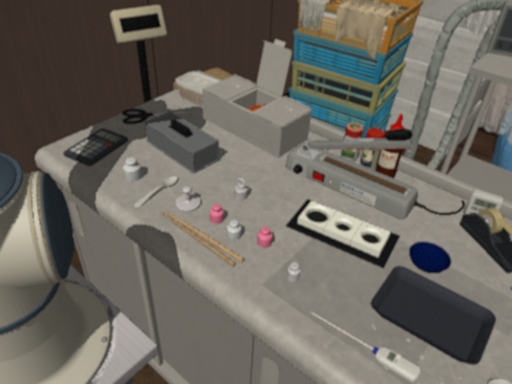

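View pics/top0.png

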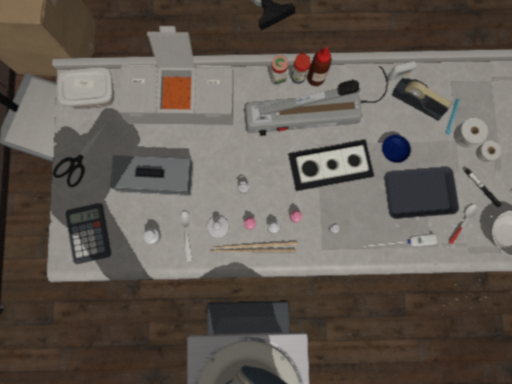

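Candidates for the knobbed weights, as top-view pixels:
- (152,234): large.
- (274,227) and (335,229): metal, medium or small.
- (250,222) and (295,216): pink, leave alone.
- (243,184): eye weight.
- (217,226): press.

I'll check these in one close crop and compute rough positions.

```bash
cat > h.py <<'E'
from plant import *
import cv2,numpy as np
from scipy.spatial.transform import Rotation as R
def ray(name,px,T=None):
    c=calibration(name); T=c["world_from_camera"] if T is None else T
    K=c["mtx"]; d=np.array([(px[0]-K[0,2])/K[0,0],-(px[1]-K[1,2])/K[1,1],-1])
    return T[:3,3],T[:3,:3]@d
def onz(name,px,z,T=None):
    o,d=ray(name,px,T); return o+d*(z-o[2])/d[2]
def proj(name,P,T=None):
    c=calibration(name); T=c["world_from_camera"] if T is None else T
    p=T[:3,:3].T@(np.array(P)-T[:3,3]); K=c["mtx"]
    return np.array([K[0,0]*p[0]/-p[2]+K[0,2],K[1,1]*-p[1]/-p[2]+K[1,2]])
def wrist(fn):
    s=sense(); im=camera("wrist"); M=np.eye(4)
    M[:3,:3]=R.from_euler("xyz",s["orientation"],degrees=True).as_matrix(); M[:3,3]=s["tool_pos"]
    cv2.imwrite(f"pics/{fn}.png",im); T=M@calibration("wrist")["T_tool_cam"]; np.save(f"pics/{fn}.npy",T)
    return im,T
E
python3 - <<'E'
from h import *
im=cv2.imread("pics/scene0.png"); t=cv2.imread("pics/top0.png")
a=cv2.resize(im[150:300,115:315],None,fx=4,fy=4,interpolation=cv2.INTER_CUBIC)
cv2.imwrite("pics/c1.png",a)
b=cv2.resize(t[130:250,230:390],None,fx=5,fy=5,interpolation=cv2.INTER_CUBIC)
cv2.imwrite("pics/c2.png",b)
for n,p,z in(("L",(152,234),30),("A",(274,227),25),("B",(335,229),25),("eye",(243,184),30),("press",(217,226),20),("case",(331,165),5),("cover c",(151,172),64),("grip",(150,172),84)):
    print(n,onz("top",p,z).round())
for n,p,z in(("L",(132,168),30),("A",(234,229),25),("B",(294,270),25)): print(n,onz("scene",p,z).round())
E
```

```text
L [419. 248.  30.]
A [430. -80.  25.]
B [ 421. -245.   25.]
eye [550.   1.  30.]
press [437.  74.  20.]
case [ 603. -248.    5.]
cover c [582. 245.  64.]
grip [577. 243.  84.]
L [415. 247.  30.]
A [430. -83.  25.]
B [ 425. -246.   25.]
```

View pics/c1.png

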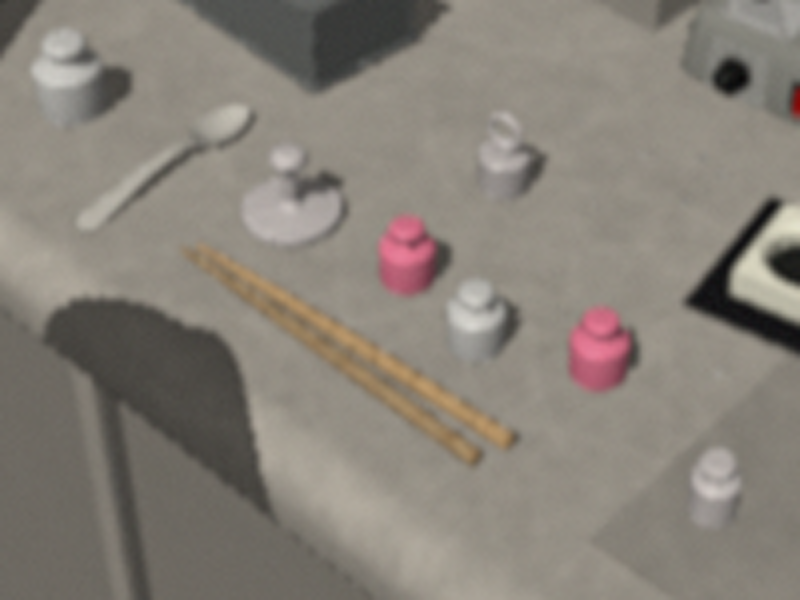

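View pics/c2.png

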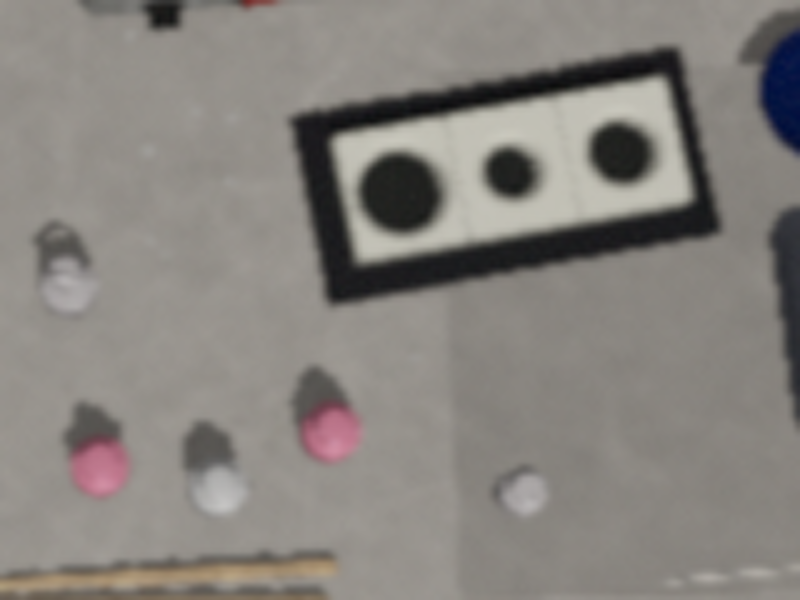

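Medium is between the pinks at (274,227), and small is at (335,229). The wells from left to right in the top view are large, small, medium. Next, hover over each with the wrist camera.

Run:
```python
from h import *
t=cv2.imread("pics/top0.png"); m=(t.max(2)>180).astype(np.uint8)[135:195,285:378]
c=max(cv2.findContours(m,0,2)[0],key=cv2.contourArea)+np.array([[285,135]])
box=cv2.boxPoints(cv2.minAreaRect(c)); P=np.array([onz("top",p,22) for p in box]); print(P.round(1)); 
print("blocks centre",P.mean(0).round(1),[np.linalg.norm(P[i]-P[i-1]).round(1) for i in range(4)])
for n,p,y in (("cov",[580,244,210],0),("L",[419,248,160],0),("A",[430,-81,150],0),("B",[423,-245,150],0),("case",[603,-248,230],10)):
    print(n,p,inverse_kinematics(p,[180,0,y]))
    move_pose(p,[180,0,y]); wait(0.3); wrist("w_"+n); print(sense()["time_s"],sense()["tool_pos"].round(1))
ims=[cv2.imread(f"pics/w_{n}.png") for n in("cov","L","A","B")]
g=np.vstack([np.hstack(ims[:2]),np.hstack(ims[2:])]); cv2.imwrite("pics/g.png",cv2.resize(g,(800,600),interpolation=cv2.INTER_AREA))
```

```text
[[ 622.2 -152.    22. ]
 [ 652.  -335.6   22. ]
 [ 585.6 -343.    22. ]
 [ 556.4 -160.9   22. ]]
blocks centre [ 604.1 -247.9   22. ] [np.float64(66.4), np.float64(186.0), np.float64(66.8), np.float64(184.4)]
cov [580, 244, 210] [ 1.73808818e+01  2.97563988e+01  7.79815714e+01 -2.54444375e-14
  7.22620298e+01  1.73808818e+01]
2.075 [579.8 244.4 210. ]
L [419, 248, 160] [ 2.35895320e+01  2.26416190e+01  1.01224339e+02 -2.54444375e-14
  5.61340421e+01  2.35895320e+01]
3.1333 [419.5 248.  160. ]
A [430, -81, 150] [-1.84964595e+01  2.01813904e+01  1.08292271e+02 -2.54444375e-14
  5.15263388e+01 -1.84964595e+01]
4.7333 [430.1 -80.6 150. ]
B [423, -245, 150] [-3.70824140e+01  2.36298021e+01  1.01602555e+02 -2.54444375e-14
  5.47676427e+01 -3.70824140e+01]
5.7833 [ 423.2 -244.4  150.1]
case [603, -248, 230] [-2.76009688e+01  3.05659321e+01  7.30653062e+01 -2.54444375e-14
  7.63687618e+01 -3.76009688e+01]
6.9417 [ 602.4 -248.2  229.9]
```

View pics/g.png

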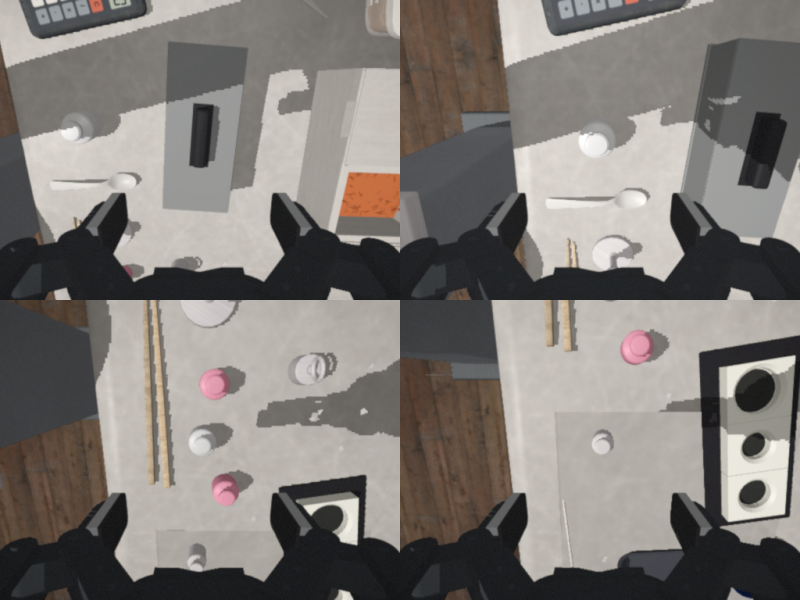

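View pics/w_case.png

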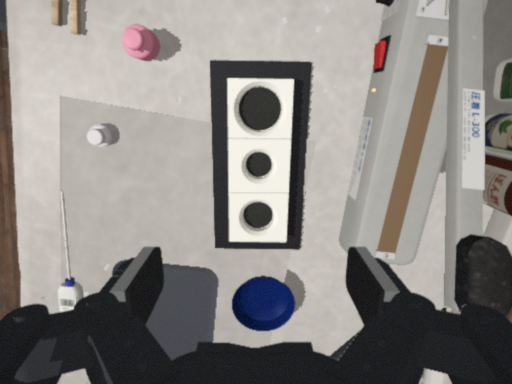

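Run:
```python
from h import *
im=cv2.imread("pics/w_case.png");T=np.load("pics/w_case.npy")
m=(im.min(2)>195).astype(np.uint8)[60:260,205:315]
c=max(cv2.findContours(m,0,2)[0],key=cv2.contourArea)+np.array([[205,60]])
q=cv2.convexHull(c); q4=cv2.approxPolyDP(q,0.03*cv2.arcLength(q,True),True)[:,0]
P=np.array([onz("wrist",p,22,T) for p in q4]); print(q4.tolist(),P.round(1).tolist(),P.mean(0).round(1),[np.linalg.norm(P[i]-P[i-1]).round(1) for i in range(len(P))])
for n in("L","A","B"):
    im=cv2.imread(f"pics/w_{n}.png");x0,y0={"L":(215,150),"A":(230,150),"B":(230,150)}[n]
    print(n); r=im[y0:y0+65,x0:x0+70]; cv2.imwrite(f"pics/r_{n}.png",r)
k=[cv2.resize(cv2.imread(f"pics/r_{n}.png"),None,fx=3.7,fy=3.7,interpolation=cv2.INTER_CUBIC) for n in "LAB"]
w=cv2.imread("pics/w_case.png")[60:250,205:315]; w=cv2.resize(w,None,fx=3,fy=3)
r=cv2.imread("pics/w_cov.png")[120:230,210:310]; 
cv2.imwrite("pics/c3.png",np.hstack(k))
```

```text
[[228, 78], [293, 80], [284, 241], [230, 240]] [[558.0, -159.2, 22.0], [625.9, -149.3, 22.0], [653.8, -333.4, 22.0], [588.3, -343.6, 22.0]] [ 606.5 -246.4   22. ] [np.float64(186.8), np.float64(68.6), np.float64(186.2), np.float64(66.3)]
L
A
B
```

View pics/c3.png

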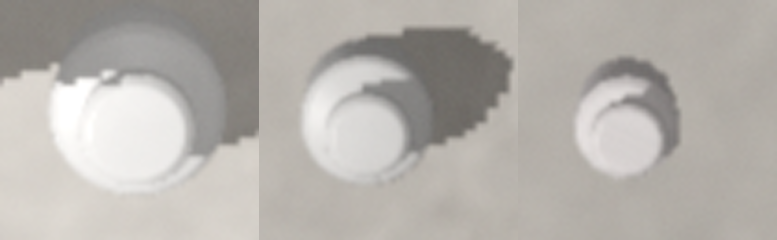

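Large knob is at wrist px (252,184), medium at (259,187), small at (259,188). The diameters come out at about 31 and 25 mm for A and B, which confirms which is which. Now grasp the small weight.

```bash
cat >> h.py <<'E'
Y=9.0; C=np.array([606.5,-246.4]); u=np.array([np.sin(np.radians(Y)),-np.cos(np.radians(Y))])
W={"L":C-63*u,"B":C,"A":C+63*u}
KN={"L":((251.9,183.9),52),"A":((259.1,186.6),40),"B":((259.3,187.7),36)}
def pos(n): return onz("wrist",KN[n][0],KN[n][1],np.load(f"pics/w_{n}.npy"))[:2]
def pick(n,tcpz,op,yaw=Y):
    p=pos(n); print(n,p.round(1)); o=[180,0,yaw]
    move_pose([*p,100],o); set_gripper(op); line_to([*p,tcpz],vel=80); f0=sense()["contact_force"]
    set_gripper(0); s=sense(); print("width",s["width"],s["tool_pos"].round(1),(s["contact_force"]-f0).round(1),s["time_s"])
    line_to([*p,tcpz+60],vel=80); wait(.2); print("w",sense()["width"],"F",sense()["contact_force"].round(1))
    wrist("held_"+n)
E
python3 - <<'E'
from h import *
for n in "LAB": print(n,pos(n).round(1))
pick("B",13.5,0.6)
im=cv2.imread("pics/held_B.png")[150:350,130:390]; cv2.imwrite("pics/c4.png",cv2.resize(im,None,fx=3,fy=3))
print(proj("wrist",sense()["tool_pos"],np.load("pics/held_B.npy")))
E
```

```text
L [417.3 254.5]
A [433.7 -76.8]
B [ 427.  -242.7]
B [ 427.  -242.7]
width 0.267409128346958 [ 427.2 -242.9   14.2] [-2.   1.1 12.6] 9.875
w 0.2679177092125756 F [ 0.4 -0.9  0.2]
[255.21069825 252.58148435]
```

View pics/c4.png

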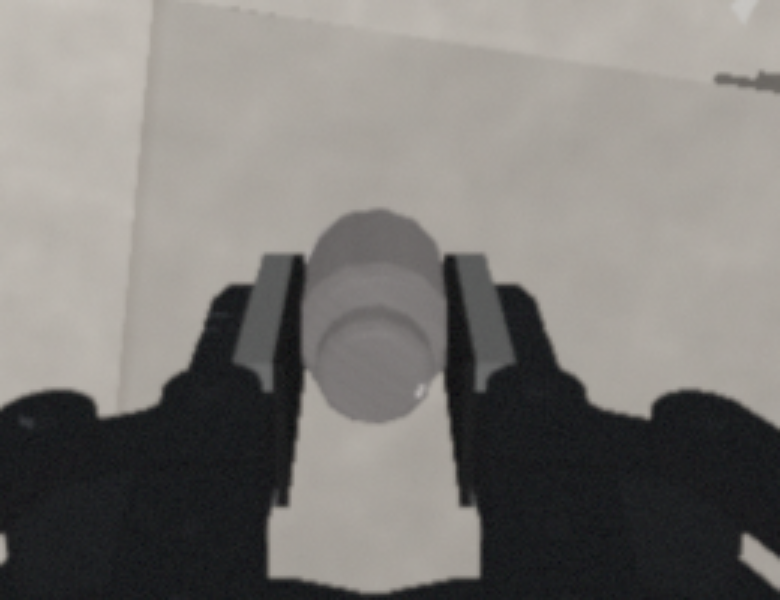

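Run:
```python
from h import *
T=np.load("pics/held_B.npy"); s=sense(); print(s["tool_pos"].round(1))
k=onz("wrist",(254.7,271.3),96,T); print("knob",k.round(1))
z=s["tool_pos"][2]-14.2
# bottom front edge of weight at px (375/3+130,210/3+150), z = bottom
print("bottom far edge",onz("wrist",(254.7,219.7),z,T).round(1), "tcp",proj("wrist",s["tool_pos"],T))
Rz=R.from_euler("z",Y,degrees=True).as_matrix(); print("knob-tcp in tool-ish frame",(Rz.T@(k-s["tool_pos"])).round(1))
```

```text
[ 426.8 -242.6   73.1]
knob [ 426.1 -239.7   96. ]
bottom far edge [ 424.7 -230.6   58.9] tcp [255.21069825 252.58148435]
knob-tcp in tool-ish frame [-0.3  3.  22.9]
```

Run:
```python
from h import *
move_pose([*(C+55*u),135],[180,0,Y]); wait(.4); im,T=wrist("well"); print(sense()["tool_pos"].round(1),sense()["time_s"])
cv2.imwrite("pics/c5.png",cv2.resize(im[40:290,150:360],None,fx=2.4,fy=2.4,interpolation=cv2.INTER_CUBIC))
for n in "LBA": print(n,proj("wrist",[*W[n],22],T).round(1))
```

```text
[ 614.9 -300.7  135. ] 12.3083
L [255.3  37.2]
B [255.2 123.9]
A [255.1 198.9]
```

View pics/c5.png

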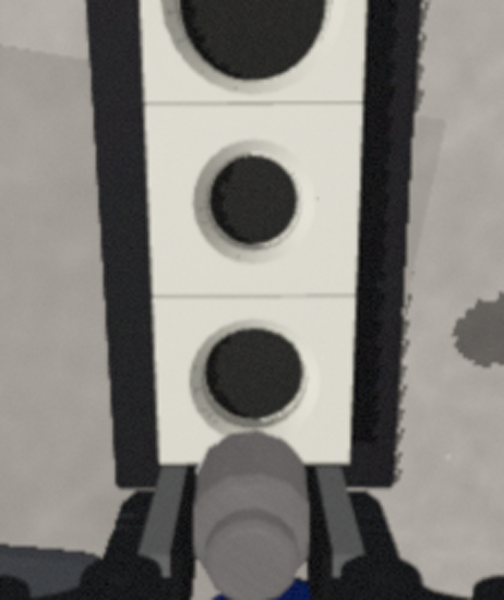

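```bash
cat >> h.py <<'E'
def place(n,xy,z0,op,yaw=Y,stop=5,zmin=None):
    o=[180,0,yaw]; move_pose([*xy,110],o); line_to([*xy,z0+12],vel=120); line_to([*xy,z0+2],vel=40); wait(.2)
    b=sense()["contact_force"][2]; z=z0+2
    while z>z0-(3 if zmin is None else zmin):
        z-=.5; line_to([*xy,z],vel=20); f=sense()["contact_force"]
        if f[2]-b>stop: break
    s=sense(); print("placed",n,"cmd z",z,s["tool_pos"].round(1),"F",(f[2]-b).round(1),s["contact_force"].round(1),s["width"])
    set_gripper(op); wait(.2); print("rel F",sense()["contact_force"].round(1))
    line_to([*xy,120],vel=150); print(sense()["time_s"])
E
python3 - <<'E'
from h import *
place("B",C-0.8*u,24.0,0.5)
pick("A",13.0,0.6)
im=np.hstack([cv2.imread("pics/held_A.png")[150:330,150:360]]); cv2.imwrite("pics/c6.png",cv2.resize(im,None,fx=3,fy=3))
E
```

```text
placed B cmd z 24.0 [ 606.4 -245.6   24.3] F 6.5 [-1.4  0.8  4.7] 0.2652938880030476
rel F [1.  0.4 0.6]
16.3417
A [433.7 -76.8]
width 0.3394848576456046 [434.1 -76.9  13.7] [-2.   2.3 14. ] 19.125
w 0.34363266658441094 F [ 0.2  0.1 -2.9]
```

View pics/c6.png

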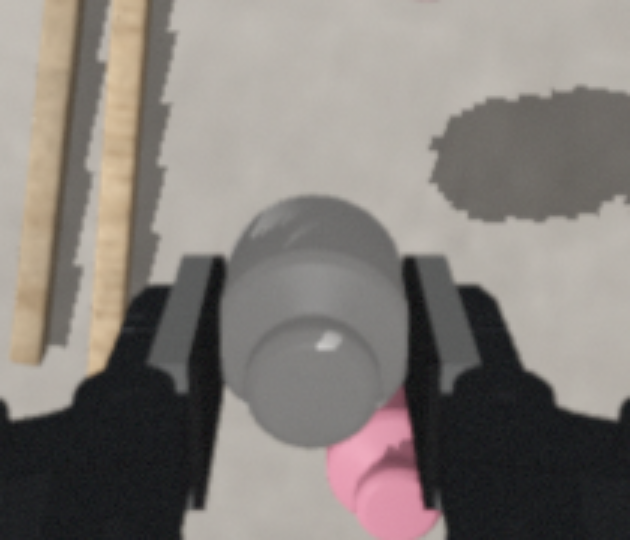

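Run:
```python
from h import *
T=np.load("pics/held_A.npy"); s=sense(); t=s["tool_pos"]; Rz=R.from_euler("z",Y,degrees=True).as_matrix()
e=Rz.T@(onz("wrist",(254.0,215.0),t[2]-13.7,T)-t); k=Rz.T@(onz("wrist",(253.9,276.5),t[2]-13.7+40,T)-t); print(t.round(1),"bottom ctr",e.round(1)-[0,16,0],"knob",k.round(1))
off=np.clip(e[1]-16,-2,2); print(off)
place("A",W["A"]+off*u,23.7,0.55)
move_pose([*(C+20*u),230],[180,0,Y]); wait(.3); im,T=wrist("chk1"); cv2.imwrite("pics/c7.png",cv2.resize(im[40:300,170:340],None,fx=2.3,fy=2.3,interpolation=cv2.INTER_CUBIC))
```

```text
[433.5 -76.7  72.7] bottom ctr [ -0.6  -1.  -13.7] knob [-0.6  2.6 26.3]
-0.9893883057767194
placed A cmd z 23.2 [ 616.3 -307.7   23.8] F 10.5 [-1.2  0.4  8.1] 0.33912348051057634
rel F [ 0.2 -0.3  0.1]
25.3417
```

View pics/c7.png

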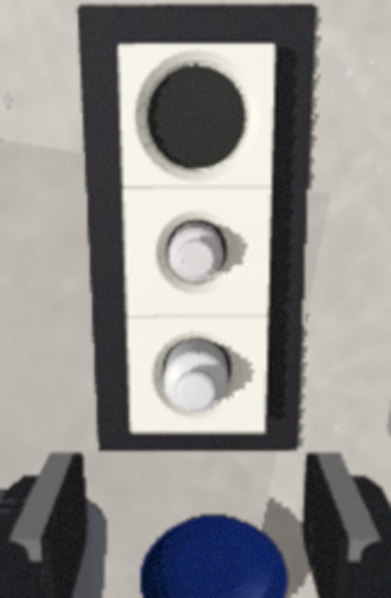

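Small and medium are both seated in their wells. Now the large weight; I'll use the same bottom-edge offset rule (about -1 mm), then hover over the cover on the way.

Run:
```python
from h import *
set_gripper(.8)
pick("L",15.0,0.8); z=sense()["tool_pos"]
print(z.round(1))
im=cv2.imread("pics/held_L.png")[130:330,150:360]; cv2.imwrite("pics/c8.png",cv2.resize(im,None,fx=2.5,fy=2.5))
```

```text
L [417.3 254.5]
width 0.4736533496015527 [417.4 254.6  15.7] [-3.6 -1.6 15.7] 30.4417
w 0.47191231575710707 F [ 0.6 -0.1 -5. ]
[417.1 254.5  74.6]
```

View pics/c8.png

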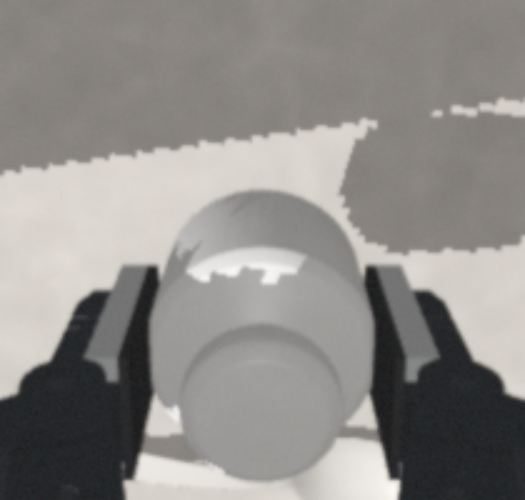

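Run:
```python
from h import *
T=np.load("pics/held_L.npy"); t=sense()["tool_pos"]; Rz=R.from_euler("z",Y,degrees=True).as_matrix()
e=Rz.T@(onz("wrist",(254.5,205.7),t[2]-15.7,T)-t)-[0,21.5,0]; print("bottom ctr",e.round(1)); off=np.clip(e[1],-2,2)
line_to([*t[:2],135],vel=150)
move_pose([*(W["L"]+off*u),135],[180,0,Y])
place("L",W["L"]+off*u,25.7,0.75)
move_pose([*(C+20*u),230],[180,0,Y]); wait(.3); a,_=wrist("chk2")
set_gripper(0.6)
move_pose([580,225,215],[180,0,0]); wait(.3); b,_=wrist("cov2"); print(sense()["time_s"])
a=cv2.resize(a[40:300,170:340],(392,600),interpolation=cv2.INTER_CUBIC); b=cv2.resize(b[20:270,180:340],(384,600),interpolation=cv2.INTER_CUBIC)
cv2.imwrite("pics/c9.png",np.hstack([a,b]))
```

```text
bottom ctr [ -0.4  -2.  -15.7]
placed L cmd z 25.2 [ 596.4 -182.2   25.8] F 14.1 [-3.2  1.3  8.6] 0.47102484274940554
rel F [-0.3 -0.5 -0.8]
38.0583
41.45
```

View pics/c9.png

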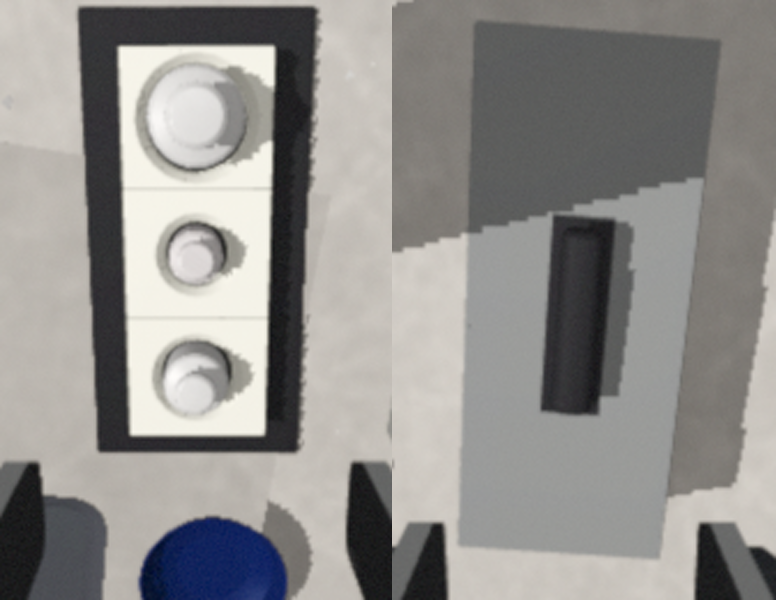

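All three are seated. Now the cover, from its top-face corners (z 64) and the bar (z 84).

Run:
```python
from h import *
T=np.load("pics/cov2.npy")
for n,q,z in(("top",[(475,21),(720,40),(660,558),(459,545)],64),("bar",[(555,215),(614,219),(600,414),(542,411)],84)):
    P=np.array([onz("wrist",((x-392+.5)/2.4+179.5,(y+.5)/2.4+19.5),z,T)[:2] for x,y in q]); 
    print(n,P.round(1).tolist(),P.mean(0).round(1),[np.linalg.norm(P[i]-P[i-1]).round(1) for i in range(4)],
     [np.degrees(np.arctan2(d[0],-d[1])).round(2) for d in (P[3]-P[0],P[2]-P[1])],[np.degrees(np.arctan2(d[1],d[0])).round(2) for d in (P[1]-P[0],P[2]-P[3])])
```

```text
top [[546.0, 355.7], [632.7, 349.6], [618.3, 145.9], [531.5, 152.1]] [582.1 250.8] [np.float64(204.1), np.float64(87.0), np.float64(204.3), np.float64(87.1)] [np.float64(-4.08), np.float64(-4.04)] [np.float64(-4.03), np.float64(-4.12)]
bar [[574.1, 290.2], [595.0, 288.8], [590.8, 217.0], [568.7, 218.2]] [582.2 253.6] [np.float64(72.2), np.float64(20.9), np.float64(71.9), np.float64(22.1)] [np.float64(-4.3), np.float64(-3.32)] [np.float64(-3.78), np.float64(-3.12)]
```

Size checks 87 × 204 mm, so the fit is good. Grasp the bar, lift, and carry it in a straight line clear of the sealer.

Run:
```python
from h import *
c=[582.1,250.8]; yc=-4.07
move_pose([*c,125],[180,0,yc]); line_to([*c,68.5],vel=80); f0=sense()["contact_force"]
set_gripper(0); s=sense(); print("grip",s["width"],s["tool_pos"].round(1),(s["contact_force"]-f0).round(1)); zg=s["tool_pos"][2]
line_to([*c,90],vel=40); line_to([*c,190],vel=120); wait(.2); print("held",sense()["width"],sense()["contact_force"].round(1))
line_to([*C,190],[180,0,Y],vel=150); wait(.5); s=sense(); print(s["tool_pos"].round(1),s["orientation"].round(2),s["width"],s["time_s"],zg)
im=camera("scene"); t=camera("top")
cv2.imwrite("pics/s3.png",np.hstack([cv2.resize(im[120:320,230:440],(420,400)),cv2.resize(t[110:220,260:400],(380,300))[:, :].copy() if 0 else cv2.resize(t[110:230,260:374],(380,400))]))
```

```text
grip 0.16379017855244918 [582.5 250.9  69.1] [-0.4 -1.4  5. ]
held 0.1689840959307748 [ 0.3 -1.1 -1.6]
[ 606.5 -246.4  190. ] [180.   0.   9.] 0.16645940239430213 49.025 69.14400151752817
```

View pics/s3.png

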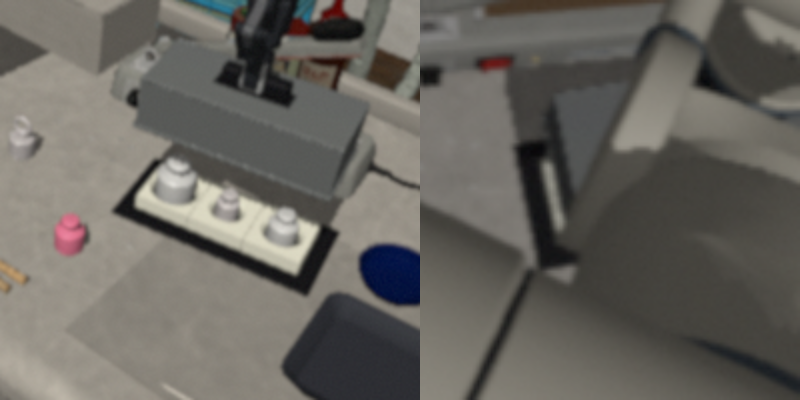

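The cover is held level and lined up over the case. Lower it with force watching; it should seat at TCP z ≈ 74.1.

Run:
```python
from h import *
xy=C; b=sense()["contact_force"]; z=145; line_to([*xy,z],vel=80)
hit=False
while z>77:
    z-=4; line_to([*xy,z],vel=50); f=sense()["contact_force"]-b
    if np.linalg.norm(f)>6: print("touch",z,f.round(1)); hit=True; break
while not hit and z>72.5:
    z-=.5; line_to([*xy,z],vel=20); f=sense()["contact_force"]-b
    if f[2]>4: break
s=sense(); print(z,s["tool_pos"].round(1),f.round(1),s["width"],s["time_s"])
```

```text
73.5 [ 606.5 -246.5   74.1] [-3.2  1.  10.6] 0.17070627657052792 55.8333
```

Contact came at exactly 74.1, as expected when fully seated. Release, retreat and check.

Run:
```python
from h import *
set_gripper(.6); wait(.3); print(sense()["contact_force"].round(1))
line_to([*C,160],vel=100); line_to([*(C+[0,30]),220],vel=150); wait(.3); a,_=wrist("end"); 
move_pose([450,150,300],[180,0,0]); wait(.5); b=camera("scene")
cv2.imwrite("pics/end2.png",np.hstack([cv2.resize(a[:340,130:390],(306,400)),cv2.resize(b[130:320,110:400],(490,400))])); print(sense()["time_s"])
```

```text
[-0.1 -0.3 -0.1]
60.6
```

View pics/end2.png

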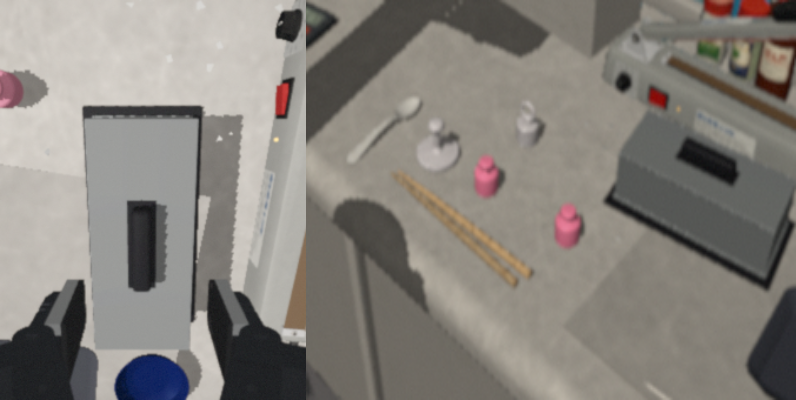

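The cover sits flat on the plate, and the eye weight, press and pink weights have not moved.

```bash
python3 -c "
from plant import *
job_done()"
```

```text
the job is handed in; nothing more can be done
```

The three knobbed weights are back in their matching wells and the cover is down over the case. I handed the job in at about 61 s of the 106 s allowed.

- **Weights:** each came down at its expected height (within 0.2 mm) with about 6–14 N of contact. The wrist pictures showed all three seated before the cover went on.
- **Cover:** it stopped at TCP z = 74.1, the height worked out for sitting on the plate. After release the wrist force was about 0, and the last pictures show it flat on the plate and clear of the gripper.
- **Left alone:** the eye weight, garnish press and pink weights stand where they were.

No check failed. The two cameras disagreed by about 3 mm on where the case is. I used the wrist camera's value, which a closer look at the small well confirmed.

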